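Opening a plaster mould with a wedge

TASK

Take the double-ended wedge from the tool tray and ease the upper half of the plaster mould up off the lower one: work the wedge slowly and gently into the pry notches at its left and right ends by turns, so that the suction lets go without chipping the soft plaster, and never let one end get more than about 4 mm ahead of the other. When both ends stand 5 to 10 mm open and about level, lay the wedge back flat in the tray; let nothing but the wedge touch the mould, and leave the other things where they are.

Things in the scene. Friction and masses are not known exactly. Their poses are not given: they have to be found in the camera images.
- mould_base: lower half of a two-part plaster mould, fixed to the bench: block 110 mm (x) by 230 mm (y) with a flat top, the seam plane, 45 mm above the origin (centre of the footprint; its height varies by 10 mm). z up, y towards its left end. A plywood cradle round it, 134 by 254 mm, ends 25 mm below the seam plane. At both ends the flat top reaches 30 mm beyond the upper half
- mould_top: upper half, loose plaster block 100 mm (x) by 170 mm (y) by 42 mm high, about 0.6 kg, origin at the centre of its underside, axes as the lower half. Four hidden dowels, travel 16 mm, are a press fit in the lower half and keep it at whatever height it was eased to. The plaster chips if the wedge bears on it with over 25 N; canted by over 0.03 rad (5 mm end to end) it binds and the cast breaks
- lip_left (a point): middle of the upper half's lower edge at its left (+y) end; its height over the seam plane tells how far this end is open (0: closed). Pry notch here: 40 mm wide, 30 mm deep, floor the seam plane, roof 3.5 mm above this point. Suction: the end starts up at about 8 N of lift and takes 2 N more per mm/s of rise, so push slowly (0.6 to 0.9 of the lift). The other end, if up, sinks a sixth as much
- lip_right (a point): the same at the right (-y) end, with a like pry notch
- ledge_left (a point): point on the seam plane in the middle of the left ledge, the flat top of the lower half that reaches 30 mm out from the upper half's end face; this point is 15 mm outside that face. The wedge can be laid on the ledge and slid into the notch
- ledge_right (a point): the same on the right ledge
- wedge: double-ended steel wedge, 164 mm long (its x), 0.15 kg, origin at the centre of its flat underside. In the middle a wooden grip 44 mm long, 16 mm wide (y), from 1.5 to 26 mm above the underside. On either side a blade 60 mm long, 20 mm wide, 14 mm thick at the grip, 2 mm at the tip: upper face sloping 1 in 5, friction on plaster 0.2. Both ends alike: it need not be turned between the mould ends
- tray: open wooden tool tray fixed to the bench, 180 mm (x) by 250 mm (y), walls 5 mm thick and 20 mm high, floor 5 mm above its origin (centre of the underside). The wedge lies along its y in the half nearer the robot, two other tools in the farther half
- modelling_tool: thin double-ended modelling tool, wooden shaft and steel blade, 196 mm long, 10 mm thick, in the tray; origin at the middle of its underside; a bystander
- flat_brush: flat brush, 12 mm wide red handle, steel ferrule, 168 mm long, 10 mm thick, in the tray; origin near its middle, underside; a bystander
- tin_can: empty ribbed food tin, 76 mm across, 105 mm high; origin centre of its base; a bystander
- plaster_bowl: black rubber bowl, 124 mm across, 60 mm high; origin centre of its base; a bystander
- pigment_jar: jar with black cap, 60 mm across, 85 mm high; origin centre of its base; a bystander
- rosette: round plaster rosette cast, 72 mm across, 18 mm high; origin centre of its base; a bystander
- mallet: small wooden hammer lying on the bench; origin near its middle, underside; a bystander
Things that resemble listed ones, but are neither listed nor needed, are in the scene too. There is more than one size of the wedge; the one meant has the size given above.

How it is judged:
On the way, in this order (a step that is already met when the one before it is completed fails the run):
1. one end of the upper half has been started, at least 2 mm open (z of any of lip_left, lip_right in the frame of mould_base above 0.047 m), for 0.1 s.
2. both ends of the upper half stand at least 5 mm open (z of each of lip_left, lip_right in the frame of mould_base above 0.05 m), for 0.2 s.
At the end, for the whole second after the job is handed in: Both ends of the upper half stand 5 to 11 mm above the seam plane, its tilt under 0.022 rad, at rest on its dowels; the wedge lies flat and at rest on the floor of the tray, underside down (all of step 2 and z of each of lip_left, lip_right in the frame of mould_base below 0.056 m and angle between mould_top's own z axis and vertical below 0.022 rad and x of wedge in the frame of tray between -0.085 and 0.085 m and y of wedge in the frame of tray between -0.12 and 0.12 m and z of wedge in the frame of tray below 0.012 m and angle between wedge's own z axis and vertical below 0.12 rad and linear speed of wedge below 0.02 m/s and linear speed of mould_top below 0.01 m/s); the robot touches nothing.
It fails at once if the wedge bears on the upper half with more than 25 N (the plaster chips) (contact force between wedge and mould_top above 25 N).
It fails at once if the upper half cants by more than 0.03 rad (angle between mould_top's own z axis and vertical above 0.03 rad).
It fails at once if the gripper or arm touches the mould (contact force between any of the fingers, the arm and mould_top above 2 N or contact force between any of the fingers, the arm and mould_base above 2 N).
It fails at once if another object is moved by more than 20 mm (distance of any of modelling_tool, flat_brush, tin_can, plaster_bowl, pigment_jar, rosette, mallet from where it was at the start of the episode above 0.02 m).
It also fails if it takes over 72 s, if anything falls off the work surface, if the arm or the gripper's body presses on something with over 40 N, if the wrist force passes 120 N, or if a joint passes its speed limit or range.

ROBOT

A 7-joint arm with a two-finger parallel gripper is mounted at the origin on the work surface. World frame = base frame: x ahead of the robot, y to its left, z up, the work surface at z = 0. Lengths are in m, angles in rad, forces in N, time in s.
With the tool pointing down it reaches from about 0.4 to 0.875 m from the base axis. Payload 6.5 kg.
Tool frame: the origin (TCP) lies midway between the tips of the shut fingers; the grasp point (between the pads) lies 19 mm behind it; z points along the fingers, y is the line along which they close (so a half turn about z gives the same grasp; the last joint's range is limited). The gripper opens to 85 mm and grips with 20 to 120 N. Pads are 22 mm wide; open, the fingers measure 114 mm over their backs; the gripper's body (76 mm by 85 mm) begins 54 mm behind the grasp point. The pads swing forward as they close: fully open they stand 13 mm farther back than shut.
Start: joints at [1.045, 0.536, -0.004, 1.538, 0.003, 1.067, -0.071], TCP at [0.288, -0.582, 0.231] pointing down, gripper open.
Joint ranges: [-2.7, 2.7], [-0.37, 2.16], [-1.27, 1.26], [0.24, 2.4], [-1.31, 4.45], [0.19, 1.91], [-2.76, 2.76]. Speed limits (rad/s): [2.39, 2.39, 3.14, 3.14, 3.14, 3.14, 3.14].

INTERFACE

Orientations are given as a 3x3 rotation matrix whose columns are the frame's x, y, z axes.
In Python, from plant import ctrl, imaging gives the robot as it stands. Calls block until the motion is done:
- ctrl.reach(position, orientation): joint-space move of the TCP to a pose.
- ctrl.servo_line(position, attitude=None, v=0.15, stop_force=None): straight line of the TCP; attitude=None keeps the orientation; v is the mean speed in m/s. With stop_force (N) it stops when the force on the tool has changed by that much, and returns True; else False.
- ctrl.set_joints(angles): joint-space move.
- ctrl.move_gripper(opening): opening from 0.0 (shut) to 1.0 (fully open); the grip force is fixed at half the most; returns when the fingers have stopped.
- ctrl.dwell(seconds).
- ctrl.inverse_kinematics(position, orientation): joint angles nearest the present ones, or None.
- ctrl.get_state(): the state.
- imaging.capture(name): name is "scene" or "top" or "wrist"; returns (picture, depth): 400x640x3 uint8, red, green, blue; 400x640 float32, m along the optical axis (not along the pixel's ray), 0 where there is no reading.
- imaging.camera_params(name): a dict with "fx", "fy", "cx", "cy" (pixels), "view" (4x4, takes a point from world to camera coordinates). Camera axes: x right, y down, z forward; pixel columns grow to the right and rows downward; lengths in m; the calibration is good to about 2 mm. A picture is of the moment at which its call begins: read the wrist's pose just before it. camera_params takes no time and is no camera call; for the wrist camera it gives the pose at the moment of the call.
A pose or a line that the arm cannot do raises ctrl.MotionError and nothing moves.
- ctrl.finish_job(): hands the job in; it is judged then, once.
The state is a dict: "time": time; "joint_positions": joint angles; "qvel": joint speeds; "joint_efforts": joint torques, N m; "tool_pos": TCP position; "tool_rot": TCP orientation; "ft_force": force on the tool from outside, world axes, zero at the start; "wrist_torque": the same for the moment, N m; "finger_gap": opening from 0.0 (shut) to 1.0 (fully open); "finger_force": force on a finger pad.
Only numpy, scipy, OpenCV 4.12 (cv2) and the standard library are available. Lean on these libraries where they do the work, as an engineer would, in place of code of your own. Each camera call takes 0.05 s, during which the arm holds its last target. There are 200 camera calls.

## Working session

There is one attempt and no reset: what is moved stays moved. The work goes in short steps, each a Python script; the robot and the scene stay as the last script left them, time stands still between calls to the robot, and variables do not carry over. Pictures are saved under pics/ and viewed, at most 10 in all, crops included, and the job is handed in when it is done.

```bash
ls; mkdir -p pics; python3 - <<'E'
from plant import ctrl, imaging
import cv2, numpy as np
for n in ("scene","top"):
    p,d=imaging.capture(n); cv2.imwrite(f"pics/{n}0.png",p[:,:,::-1]); np.savez(f"{n}0.npz",p=p,d=d)
    c=imaging.camera_params(n); print(n,{k:np.round(v,3).tolist() for k,v in c.items()},(d>0).mean())
s=ctrl.get_state();print(s["time"],s["tool_rot"],s["ft_force"])
E
```

```text
pics
scene {'fx': 360.929, 'fy': 360.929, 'cx': 318.306, 'cy': 200.9, 'view': [[-0.385, 0.923, 0.014, 0.223], [0.775, 0.331, -0.538, -0.375], [-0.501, -0.196, -0.843, 1.255], [0.0, 0.0, 0.0, 1.0]]} 0.995859375
top {'fx': 378.847, 'fy': 378.847, 'cx': 318.975, 'cy': 200.071, 'view': [[-0.026, -1.0, 0.001, -0.007], [-0.997, 0.026, -0.079, 0.522], [0.079, -0.003, -0.997, 1.108], [0.0, 0.0, 0.0, 1.0]]} 0.9960625
0.1 [[ 8.96084085e-01  4.43883611e-01 -8.07519214e-04]
 [ 4.43884330e-01 -8.96083052e-01  1.36616839e-03]
 [-1.17184522e-04 -1.58264688e-03 -9.99998741e-01]] [-0.40554551  0.30382235  0.00379024]
```

View pics/top0.png

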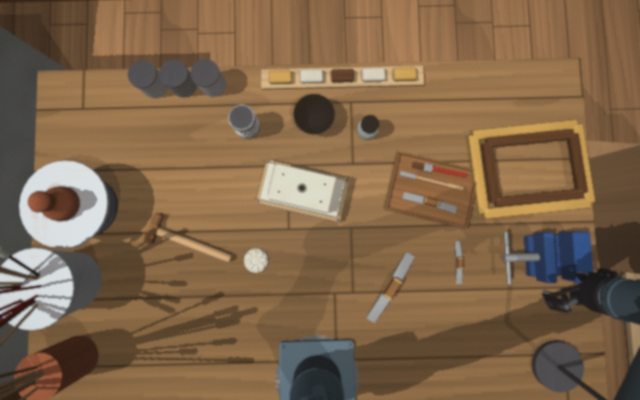

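View pics/scene0.png

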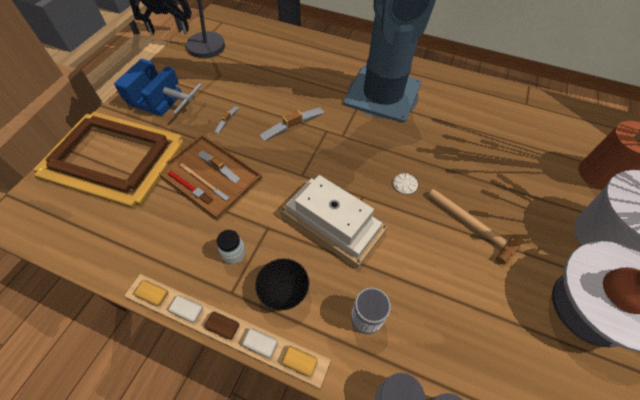

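The top view shows the mould at about (303,190) and the tray at about (430,190). The wedge is in the tray's near half at about (430,203), and larger and smaller look-alikes lie outside on the bench. Next I'll measure these from depth.

```bash
cat > h.py <<'E'
import numpy as np, cv2
def cloud(c,d):
    v,u=np.mgrid[:d.shape[0],:d.shape[1]]
    P=np.stack([(u-c["cx"])/c["fx"]*d,(v-c["cy"])/c["fy"]*d,d],-1)
    T=np.linalg.inv(np.array(c["view"])); return P@T[:3,:3].T+T[:3,3]
def rect(pts):
    # rotated rectangle, metres: centre, (long, short), long-axis angle
    (c,(w,h),a)=cv2.minAreaRect((pts[:,:2]*1000).astype(np.float32)); 
    if w<h: w,h,a=h,w,a+90
    a=(a+90)%180-90
    return np.array(c)/1000,w,h,a
def big(m):
    n,l,s,_=cv2.connectedComponentsWithStats(m.astype(np.uint8)); return l==1+np.argmax(s[1:,4])
E
python3 - <<'E'
from plant import ctrl, imaging
import cv2, numpy as np
from h import *
for n in("top","scene"):
    f=np.load(n+"0.npz"); W=cloud(imaging.camera_params(n),f["d"]); z=W[...,2]
    roi=(W[...,0]>.3)&(W[...,0]<.7)&(W[...,1]>-.45)&(W[...,1]<.3)
    mo=roi&(W[...,1]>-.1)&(W[...,1]<.18)&(W[...,0]>.42)&(W[...,0]<.6)
    h,e=np.histogram(z[mo],bins=np.arange(-.01,.13,.004)); print(n,list(zip(np.round(e,3),h)))
    zt=np.median(z[mo&(z>.07)]); print(zt)
    m=big(mo&(abs(z-zt)<.006)); print("top",rect(W[m]),W[m].mean(0))
    m=big(mo&(z>.02)); print("all>20",rect(W[m]))
    tr=roi&(W[...,1]<-.15)&(W[...,1]>-.42)&(W[...,0]>.4)&(W[...,0]<.62)
    m=big(tr&(z>.011)); print("tray>11",rect(W[m]),m.sum())
    m=tr&(z>.022)&(z<.06);m=big(m);print("grip",rect(W[m]),m.sum(),W[m].mean(0))
    hsv=cv2.cvtColor(f["p"],cv2.COLOR_RGB2HSV)
    if n=="top":
        x0,y0,x1,y1=240,145,490,240; cv2.imwrite("pics/topc.png",cv2.resize(f["p"][y0:y1,x0:x1,::-1],None,fx=3.2,fy=3.2,interpolation=cv2.INTER_CUBIC))
E
```

```text
top [(np.float64(-0.01), np.int64(6)), (np.float64(-0.006), np.int64(311)), (np.float64(-0.002), np.int64(1440)), (np.float64(0.002), np.int64(479)), (np.float64(0.006), np.int64(18)), (np.float64(0.01), np.int64(1)), (np.float64(0.014), np.int64(7)), (np.float64(0.018), np.int64(4)), (np.float64(0.022), np.int64(27)), (np.float64(0.026), np.int64(317)), (np.float64(0.03), np.int64(255)), (np.float64(0.034), np.int64(21)), (np.float64(0.038), np.int64(4)), (np.float64(0.042), np.int64(3)), (np.float64(0.046), np.int64(18)), (np.float64(0.05), np.int64(262)), (np.float64(0.054), np.int64(408)), (np.float64(0.058), np.int64(39)), (np.float64(0.062), np.int64(6)), (np.float64(0.066), np.int64(4)), (np.float64(0.07), np.int64(3)), (np.float64(0.074), np.int64(5)), (np.float64(0.078), np.int64(4)), (np.float64(0.082), np.int64(1)), (np.float64(0.086), np.int64(6)), (np.float64(0.09), np.int64(155)), (np.float64(0.094), np.int64(1364)), (np.float64(0.098), np.int64(549)), (np.float64(0.102), np.int64(6)), (np.float64(0.106), np.int64(0)), (np.float64(0.11), np.int64(0)), (np.float64(0.114)
[... 1572 characters left out ...]
), (np.float64(0.102), np.int64(0)), (np.float64(0.106), np.int64(0)), (np.float64(0.11), np.int64(0)), (np.float64(0.114), np.int64(0)), (np.float64(0.118), np.int64(0)), (np.float64(0.122), np.int64(0))]
0.09681084353863278
top (array([0.54941199, 0.02744454]), 171.14480590820312, 101.9998779296875, 75.16301727294922) [0.54881094 0.02721465 0.09690808]
all>20 (array([0.55004059, 0.02795944]), 254.3694610595703, 132.20639038085938, 75.98562622070312)
tray>11 (array([ 0.49032645, -0.29392548]), 247.369873046875, 114.28327941894531, 42.787139892578125) 300
grip (array([ 0.50648956, -0.35118353]), 46.20276641845703, 17.79563331604004, 75.47990417480469) 90 [ 0.50778127 -0.34976909  0.03010931]
```

View pics/topc.png

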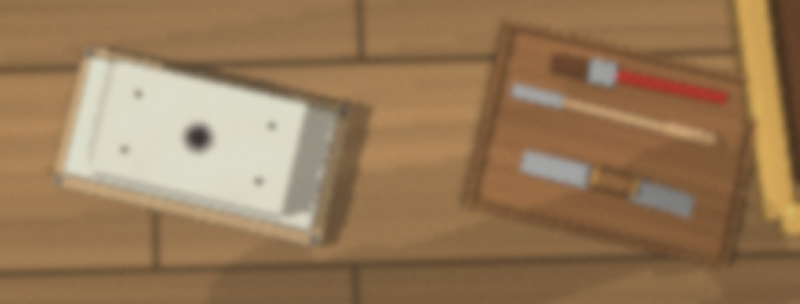

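The crop confirms the wedge in the tray at crop (605,182), with its axis parallel to the mould's long axis. The mould is at crop (205,140). The seam is at z≈0.055 m. I'll check reach for all the poses, hover over the wedge and look with the wrist camera.

```bash
cat >> h.py <<'E'
def R(yaw):
    c,s=np.cos(yaw),np.sin(yaw); return np.array([[c,s,0],[s,-c,0],[0,0,-1.]])
YAW=np.radians(75.3); A=np.array([np.cos(YAW),np.sin(YAW),0])  # mould +y direction
M=np.array([.550,.028,0]); SEAM=.0548
E
python3 - <<'E'
from plant import ctrl, imaging
from h import *
W=np.array([.507,-.350,0]); ez=np.array([0,0,1])
best=None
for yaw in (YAW,YAW-np.pi):
    qs=[ctrl.inverse_kinematics(p,R(yaw)) for p in (W+.2*ez,W+.009*ez,M+A*.17+.06*ez,M+A*.17+.2*ez,M-A*.17+.06*ez)]
    print(yaw,[None if q is None else np.round(q,2).tolist() for q in qs])
E
```

```text
1.31423292675173 [[0.71, 0.53, -0.25, 1.65, 0.15, 0.98, 0.15], [0.66, 0.79, -0.17, 1.73, 0.21, 0.64, 0.11], [-0.07, 0.76, -0.45, 1.69, 0.43, 0.79, -0.98], [0.05, 0.61, -0.63, 1.61, 0.4, 1.05, -0.95], [0.42, 0.61, -0.31, 1.96, 0.31, 0.62, -0.35]]
-1.827359726838063 [[0.22, 0.54, 0.44, 1.68, -0.27, 0.98, -2.65], [0.25, 0.82, 0.4, 1.76, -0.48, 0.66, -2.48], [0.3, 1.02, -1.08, 1.67, 1.0, 1.1, 1.79], [0.3, 0.78, -1.08, 1.6, 0.73, 1.21, 1.96], [-0.57, 0.94, 1.08, 2.02, -1.09, 0.93, -2.28]]
```

```bash
python3 - <<'E'
from plant import ctrl, imaging
from h import *
W=np.array([.507,-.350,.20])
ctrl.reach(W,R(YAW)); ctrl.move_gripper(0.42)
c=imaging.camera_params("wrist"); p,d=imaging.capture("wrist"); cv2.imwrite("pics/w1.png",p[:,:,::-1])
P=cloud(c,d); z=P[...,2]
near=(d>0)&(abs(P[...,0]-.507)<.1)&(abs(P[...,1]+.35)<.11)
for lo,hi in((.024,.04),(.011,.018),(.011,.05)):
    m=big(near&(z>lo)&(z<hi)); print(lo,rect(P[m]),m.sum(),np.median(z[m]))
h,e=np.histogram(z[near],bins=np.arange(-.004,.04,.002)); print(list(zip(np.round(e,3).tolist(),h.tolist())))
s=ctrl.get_state(); print(s["time"],s["tool_pos"],s["finger_gap"],s["ft_force"])
E
```

```text
0.024 (array([ 0.50626978, -0.35173563]), 44.19020462036133, 16.47946548461914, 73.278564453125) 581 0.03211359118835683
0.011 (array([ 0.57117609, -0.35865454]), 192.17430114746094, 12.217777252197266, 74.60177612304688) 1478 0.013273741777269477
0.011 (array([ 0.5059856 , -0.35175644]), 138.7261199951172, 20.00446891784668, 73.16020965576172) 1862 0.017547183424245577
[(-0.004, 0), (-0.002, 321), (0.0, 4972), (0.002, 871), (0.004, 7091), (0.006, 10761), (0.008, 437), (0.01, 734), (0.012, 1056), (0.014, 1207), (0.016, 951), (0.018, 484), (0.02, 739), (0.022, 84), (0.024, 2), (0.026, 9), (0.028, 14), (0.03, 228), (0.032, 327), (0.034, 1), (0.036, 0)]
1.9 [ 0.50697091 -0.35000925  0.19998914] 0.4175347986544016 [-0.50505541  0.23786703 -0.39561558]
```

View pics/w1.png

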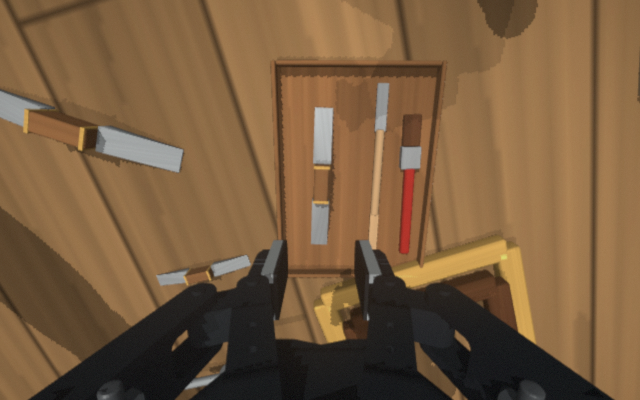

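The wrist view shows the wedge at (321,180) with free space on both sides; the modelling tool is at (378,160), about 65 mm away. Grasping it now.

```bash
python3 - <<'E'
from plant import ctrl, imaging
from h import *
r=R(np.radians(73.2))
ctrl.reach([.506,-.3517,.08],r)
hit=ctrl.servo_line([.506,-.3517,.010],v=.06,stop_force=6)
print(hit,ctrl.get_state()["tool_pos"]); ctrl.move_gripper(0.0); ctrl.dwell(.2)
s=ctrl.get_state();print(s["finger_gap"],s["finger_force"],s["tool_pos"],s["ft_force"])
if s["finger_gap"]>.1:
    ctrl.servo_line([.506,-.3517,.16],v=.12); s=ctrl.get_state();print(s["finger_gap"],s["finger_force"],s["ft_force"],s["time"])
    c=imaging.camera_params("wrist"); p,d=imaging.capture("wrist"); cv2.imwrite("pics/w2.png",p[:,:,::-1])
E
```

```text
False [ 0.50634271 -0.35186321  0.01041535]
0.1727169238059288 59.37254011631012 [ 0.50642023 -0.35194031  0.01056642] [0.03965135 1.07355114 5.77881232]
0.17329595345573826 58.72257113456726 [-0.68504356  0.55211699 -1.46208335] 5.675
```

View pics/w2.png

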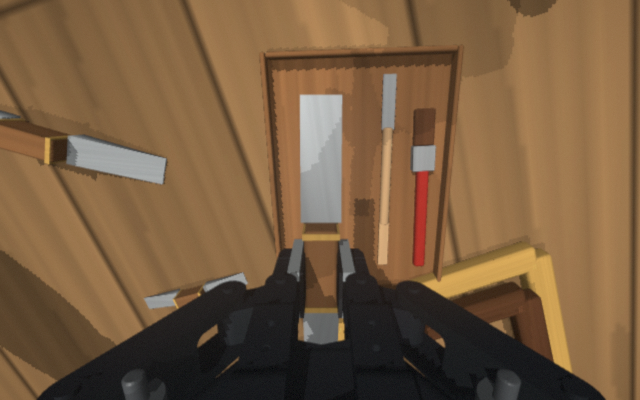

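The wedge is held level between the pads. Blade in view spans (300–342, 95–222). Next: right end first, with guarded contacts.

```bash
cat >> h.py <<'E'
def ends(imaging,n="scene",f=None):
    # heights of the top face at left/right end, robust plane fit
    d=imaging.capture(n)[1] if f is None else f
    P=cloud(imaging.camera_params(n),d).reshape(-1,3)
    q=P-M; a=q@A; b=q@np.array([-A[1],A[0],0])
    m=(abs(a)<.078)&(abs(b)<.042)&(abs(P[:,2]-.101)<.014)&(np.hypot(a,b)>.02)
    a,b,z=a[m],b[m],P[m,2]
    for _ in range(3):
        X=np.c_[np.ones_like(a),a,b]; k=np.linalg.lstsq(X,z,rcond=None)[0]; g=abs(z-X@k)<.004; a,b,z=a[g],b[g],z[g]
    return np.array([k[0]+.085*k[1],k[0]-.085*k[1]])*1000
Z0={n:None for n in("scene","top")}
def opening(imaging,n="scene"):
    return np.round(ends(imaging,n)-ends(imaging,n,np.load(n+"0.npz")["d"]),2)
def st(ctrl,sgn,msg=""):
    s=ctrl.get_state(); print(msg,"along %.1f z %.2f push %.1f Fz %.1f gap %.3f t %.1f"%(sgn*(s["tool_pos"]-M)@A*1000,s["tool_pos"][2]*1000,s["ft_force"]@A*sgn,s["ft_force"][2],s["finger_gap"],s["time"])); return s
def land(ctrl,sgn):
    # lay the wedge on the ledge, tip 4 mm short of the end face, then slide to first touch
    p=M+sgn*A*.171; r=R(YAW)
    ctrl.reach([p[0],p[1],.16],r); ctrl.servo_line([p[0],p[1],.066],v=.12); st(ctrl,sgn,"above")
    ctrl.dwell(.2)
    print(ctrl.servo_line([p[0],p[1],.054],v=.012,stop_force=3)); s=st(ctrl,sgn,"landed")
    z=s["tool_pos"][2]; q=M+sgn*A*.152
    print(ctrl.servo_line([q[0],q[1],z],v=.012,stop_force=3.5)); return st(ctrl,sgn,"touch")
E
python3 - <<'E'
from plant import ctrl, imaging
from h import *
for i in range(2): print(opening(imaging,"scene"),opening(imaging,"top"))
land(ctrl,-1); print(opening(imaging,"scene"),opening(imaging,"top"))
p,d=imaging.capture("wrist"); cv2.imwrite("pics/w3.png",p[:,:,::-1])
E
```

```text
[-0.12  0.05] [ 0.06 -0.13]
[-0.1   0.17] [-0.06 -0.16]
above along 171.1 z 66.55 push 0.3 Fz -0.8 gap 0.171 t 7.7
True
landed along 171.1 z 59.32 push 1.1 Fz 6.5 gap 0.175 t 8.6
True
touch along 158.3 z 59.72 push -0.4 Fz 4.6 gap 0.173 t 9.6
[-0.11 -0.  ] [-0.04 -0.11]
```

View pics/w3.png

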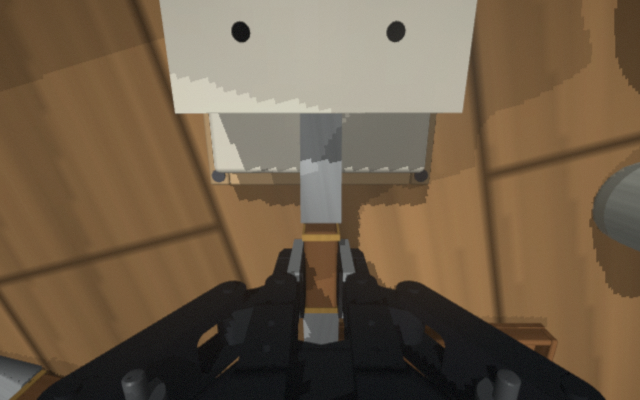

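The blade is centred in the right notch (tip under the lip at about (321,112)). The depth check resolves about 0.15 mm. Easing the right end to about 3 mm.

```bash
cat >> h.py <<'E'
def ease(ctrl,imaging,sgn,goal,step=.006,v=.005,lim=14):
    # slide in by small steps until this end stands at goal (mm)
    e=0 if sgn>0 else 1; z=ctrl.get_state()["tool_pos"][2]; a=sgn*(ctrl.get_state()["tool_pos"]-M)@A
    while True:
        o=(opening(imaging,"scene")+opening(imaging,"top"))/2; print(o)
        if o[e]>goal-.25 or a<.121 or o[e]-o[1-e]>3.9: return o
        a-=min(step,max(.0015,(goal-o[e])*.005)); p=M+sgn*A*a
        hit=ctrl.servo_line([p[0],p[1],z],v=v,stop_force=lim); st(ctrl,sgn,hit)
        if hit: a=sgn*(ctrl.get_state()["tool_pos"]-M)@A
E
python3 - <<'E'
from plant import ctrl, imaging
from h import *
ease(ctrl,imaging,-1,3.0)
E
```

```text
[-0.09  -0.135]
False along 156.7 z 59.90 push 9.9 Fz 5.8 gap 0.174 t 11.3
[-0.06   0.065]
False along 151.1 z 59.92 push 10.5 Fz 6.6 gap 0.173 t 12.8
[0.015 1.15 ]
False along 145.2 z 59.89 push 11.3 Fz 7.1 gap 0.171 t 14.2
[-0.215  2.475]
False along 142.6 z 59.87 push 11.3 Fz 6.9 gap 0.173 t 15.0
[-0.23   2.995]
```

```bash
cat >> h.py <<'E'
def leave(ctrl,sgn):
    s=ctrl.get_state(); p=M+sgn*A*.175; ctrl.servo_line([p[0],p[1],s["tool_pos"][2]+.0003],v=.04)
    ctrl.servo_line([p[0],p[1],.17],v=.15)
def land2(ctrl,sgn,h):
    p=M+sgn*A*.172; r=R(YAW)
    ctrl.reach([p[0],p[1],.17],r); ctrl.servo_line([p[0],p[1],.066],v=.15); ctrl.dwell(.2)
    print(ctrl.servo_line([p[0],p[1],.054],v=.012,stop_force=3)); s=st(ctrl,sgn,"landed")
    q=M+sgn*A*(.161-.005*max(h,0)); print(ctrl.servo_line([q[0],q[1],s["tool_pos"][2]],v=.015,stop_force=6)); return st(ctrl,sgn,"at lip")
E
python3 - <<'E'
from plant import ctrl, imaging
from h import *
leave(ctrl,-1); land2(ctrl,1,0)
p,d=imaging.capture("wrist"); cv2.imwrite("pics/w4.png",p[:,:,::-1])
ease(ctrl,imaging,1,5.8)
E
```

```text
True
landed along 172.1 z 59.38 push -0.1 Fz 5.8 gap 0.174 t 20.0
False
at lip along 160.6 z 59.53 push 0.9 Fz 6.5 gap 0.171 t 20.9
[-0.1   2.95]
False along 157.7 z 60.00 push 8.7 Fz 2.3 gap 0.171 t 22.4
[-0.05   3.075]
False along 152.1 z 59.99 push 9.5 Fz 3.2 gap 0.175 t 23.9
[1.12 2.9 ]
False along 146.0 z 59.96 push 9.8 Fz 2.9 gap 0.167 t 25.3
[2.35 2.78]
False along 140.0 z 59.94 push 8.0 Fz 2.5 gap 0.170 t 26.8
[3.59  2.675]
False along 134.0 z 59.92 push 9.4 Fz 3.1 gap 0.169 t 28.2
[4.64  2.695]
False along 128.2 z 59.93 push 9.9 Fz 3.0 gap 0.173 t 29.6
[5.955 2.525]
```

```bash
python3 - <<'E'
from plant import ctrl, imaging
from h import *
leave(ctrl,1); land2(ctrl,-1,2.3)
ease(ctrl,imaging,-1,6.6,step=.007,v=.006)
E
```

```text
True
landed along 172.1 z 59.32 push 0.5 Fz 5.5 gap 0.176 t 35.0
False
at lip along 149.8 z 59.69 push 1.7 Fz 5.1 gap 0.170 t 36.7
[5.97  2.515]
False along 144.6 z 59.85 push 6.0 Fz 6.1 gap 0.172 t 38.0
[6.095 2.59 ]
False along 139.9 z 59.89 push 10.6 Fz 7.1 gap 0.174 t 39.5
[5.975 3.465]
False along 132.9 z 59.87 push 10.5 Fz 6.9 gap 0.170 t 40.9
[5.88 4.9 ]
False along 125.9 z 59.88 push 11.4 Fz 6.4 gap 0.175 t 42.3
[5.93  6.155]
False along 123.7 z 59.85 push 11.1 Fz 8.1 gap 0.171 t 42.9
[5.815 6.655]
```

```bash
python3 - <<'E'
from plant import ctrl, imaging
from h import *
leave(ctrl,-1)
for i in range(3): print(opening(imaging,"scene"),opening(imaging,"top"))
print(ctrl.get_state()["time"])
E
```

```text
[5.76 6.75] [5.73 6.59]
[5.78 6.63] [6.01 6.64]
[5.74 6.69] [5.81 6.77]
45.7333
```

Both ends are consistently open, 5.8 mm left and 6.7 mm right. That is within 5–10 mm and level within 1 mm. Returning the wedge.

```bash
python3 - <<'E'
from plant import ctrl, imaging
from h import *
p=[.5064,-.3519]
ctrl.reach([*p,.12],R(np.radians(73.2))); ctrl.servo_line([*p,.018],v=.1); ctrl.dwell(.1)
print(ctrl.servo_line([*p,.008],v=.012,stop_force=3),ctrl.get_state()["tool_pos"])
ctrl.move_gripper(.42); ctrl.servo_line([*p,.2],v=.12); ctrl.dwell(.2)
c=imaging.camera_params("wrist"); im,d=imaging.capture("wrist"); cv2.imwrite("pics/w5.png",im[:,:,::-1])
P=cloud(c,d); z=P[...,2]; near=(d>0)&(abs(P[...,0]-.507)<.1)&(abs(P[...,1]+.35)<.11)
m=big(near&(z>.024)&(z<.04)); print(rect(P[m]),np.median(z[m]))
print(opening(imaging),opening(imaging,"top"),ctrl.get_state()["time"])
E
```

```text
True [ 0.50637881 -0.35187475  0.01057234]
(array([ 0.50556476, -0.35078003]), 42.75608825683594, 16.308427810668945, 73.49649047851562) 0.032086273219786576
[5.77 6.77] [5.73 6.65] 50.9083
```

View pics/w5.png

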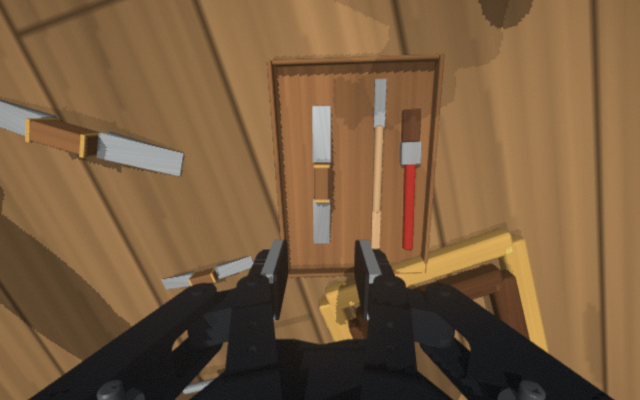

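The wedge lies flat in the tray at (321,180), with the other tools undisturbed and the gripper clear.

```bash
python3 -c "
from plant import ctrl
print(ctrl.finish_job())"
```

```text
the job is handed in; nothing more can be done
None
```

The job is handed in, with no verdict shown: by the cameras the mould is open about 5.8 mm on the left and 6.7 mm on the right, and the wedge lies flat back in the tray.

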